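# Open the chocolate cupboard's combination lock and hold it up

### The arm

A 6-joint arm with a two-finger parallel gripper is mounted at the origin on the work surface. World frame = base frame: x ahead of the robot, y to its left, z up, the work surface at z = 0. Lengths are in m, angles in degrees, forces in N, time in s.
With the tool pointing down it reaches from about 0.425 to 0.925 m from the base axis. Payload 12.5 kg.
Tool frame: the origin (TCP) lies at the very end of the fingers, on their centre line; the grasp point (between the pads) lies 19 mm behind it; z points along the fingers, y is the line along which they close (so a half turn about z gives the same grasp; the last joint's range is limited). The gripper opens to 85 mm and grips with 20 to 120 N. Pads are 22 mm wide; open, the fingers measure 114 mm over their backs; the gripper's body (76 mm by 85 mm) begins 54 mm behind the grasp point. The pads swing forward as they close: fully open they stand 13 mm farther back than shut.
Start: joints at [-82.139, 28.126, 89.318, -0, 62.55, -6.05], TCP at [0.15, -0.607, 0.231] pointing down, gripper open.
Joint ranges: [-177.58, 177.58], [-47.91, 125.51], [2.72, 160], [-65.01, 245.01], [3.68, 167.84], [-153.87, 153.87]. Speed limits (degrees/s): [127.2, 127.2, 159.86, 180, 180, 180].

### API

Orientations are given as [roll, pitch, yaw] about the fixed x, y, z axes, in that order (R = Rz(yaw) Ry(pitch) Rx(roll)).
In Python, from station import env, capture gives the robot as it stands.
- The arm moves only by the tool play_rows, never from a script. Its argument "rows" is one flat list of numbers, 7 for each row, row after row: the shift along the tool's x, y, z normalised to -1 to 1, where 1 is 100 cm, then the turn, a rotation vector about the tool's x, y, z normalised to -1 to 1, where 1 is 45 degrees, then the closure, from 0 (fully open) to 1 (shut). In form: [x, y, z, ax, ay, az, hand, x, y, z, ax, ay, az, hand, ...]. A call has 1 to 12 rows; each row is the pose to reach, as a shift and turn from the pose commanded when the call began, along the tool's axes at that moment; what a row does not reach only later rows make up. A row lasts 1/10 s, in which the tool goes at most 50 mm and 8.59 degrees, less where a joint would pass 70% of its speed; a pose out of reach is approached as far as the arm can. A call with a number of a shift or a turn outside -1 to 1 is refused whole. A call with a gripper value outside its range is refused whole. The fingers move at their own pace and stop on an object; "grip_force" is the grip in N (left out, the last holds). Time passes only in rows, so rows that repeat a pose let the fingers close. It gives the time, the measured TCP pose, the force, the opening and the grip force at its end, in the units of the state.
- env.read_state(): the state, without advancing time (a new reading comes with each control period).
- capture(name): name is "side" or "top"; returns a dict with "pixels" (400x640x3 uint8, red, green, blue), "depth" (400x640 float32, m along the optical axis (not along the pixel's ray), 0 where there is no reading), "mtx" (3x3 intrinsics, pixels), "dist_coeffs" ([k1, k2, p1, p2, k3] as OpenCV has them; the pictures are not rectified), "R" (3x3) and "t" (3): a world point X has camera coordinates R X + t. Camera axes: x right, y down, z forward; pixel columns grow to the right and rows downward; lengths in m; the calibration is good to about 2 mm. A picture is of the moment at which its call begins.
- env.finish_job(): hands the job in; it is judged then, once.
The state is a dict: "time_s": time; "q": joint angles; "joint_velocities": joint speeds; "joint_efforts": joint torques, N m; "eef_pos": TCP position; "tcp_rot": TCP orientation; "contact_force": force on the tool from outside, world axes, zero at the start; "torque": the same for the moment, N m; "opening": finger opening in m; "grip_force": force on a finger pad.
Only numpy, scipy, OpenCV 4.12 (cv2) and the standard library are available. Lean on these libraries where they do the work, as an engineer would, in place of code of your own. Each camera call takes 0.05 s, during which the arm holds its last target. There are 200 camera calls.

### The job

Bring the blue combination lock square and flush into the corner of the aluminium stop; then, with the lock staying in the corner, turn its black dial clockwise, notch by notch, until the white pointer clicks in at the yellow mark. Pull the orange-sleeved shackle up until it is fully open, and lift the lock by that shackle to present it, hanging level at least 10 cm clear of the counter. Finish while still holding it there by the shackle sleeve, and leave the chocolate eggs, jar and bowl where they are.

Things in the scene. Friction and masses are not known exactly. Their poses are not given: they have to be found in the camera images.
- fence: Aluminium corner stop fixed to the counter: two upright walls 30 mm high, 8 mm thick. Origin: the inner corner at counter level. Its inner faces are the planes x = 0 (far wall, running 170 mm to -y) and y = 0 (side wall, running 110 mm to -x); the lock belongs at negative x and y. Turned up to 0.22 rad from the world axes.
- lock_center (a point): Centre of the loose blue lock housing, 60 (its x) by 150 (its y) by 48 mm high, flat on the counter, 0.6 to 0.85 kg in all, centre of mass near the shackle. Flush in the corner its axes agree with the stop's and this point is at x = -30, y = -75 mm in the stop's frame; it starts 45 to 90 mm off each way, turned up to 0.35 rad. On top: the dial at its y = -44 mm, the shackle at y = +34 mm.
- grip: Orange sleeve on the shackle's cross bar, the place to grasp: 12 mm wide (along the lock's x), 34 mm long (along its y), 14 mm high. Origin: its centre, 82 mm above the lock's underside when shut, so 27 mm is free beneath it; rises with the shackle. Shackle legs, 8 mm thick, stand 21 mm to either side along y. Locked, the lock can be slid by it (2 to 3 N), best with some weight taken, lest it tips.
- dial_grip (a point): On the dial's axis, 75 mm above the lock's underside: where to grip. The dial is a black disc, 42 mm across, its top 53 mm above the underside, with an upright bar across it, 12 mm wide, 42 mm long, from 53 to 85 mm above the underside. The bar lies along this point's x axis; a white line on it points to +x.
- dial (a joint): Dial angle, rad, growing clockwise seen from above. 0: the pointer is at the yellow mark, on the lock's +x side of the dial (the other ticks are black), the only notch that frees the shackle (within 0.1). Spring notches every 0.3 from -1.5 to 0.9, clicks of about 0.07 Nm; let go, the dial settles in the nearest. Starts in the notch at about -1.2, -0.9 or -0.6.
- shackle (a joint): How far the shackle is pulled up out of the housing, m: 0 shut, 0.022 fully open (a stop; it then carries the lock). Freed, it takes about 2 N to pull and stays where it is left; at any other dial notch it rises only about 1 mm.
- egg_a_center (a point): Centre of a lying chocolate egg with a yellow bow, 100 mm long, 78 mm high, beyond the stop's far wall, left one. A bystander.
- egg_b_center (a point): Centre of the second chocolate egg like it, right one. A bystander.
- jar_center (a point): Centre of an amber jar, 64 mm wide, 90 mm high, with white cap. A bystander.
- bowl_center (a point): Centre of a small steel bowl, 110 mm wide, 50 mm high. A bystander.
Things that resemble listed ones, but are neither listed nor needed, are in the scene too. There is more than one size of the part that bears lock_center; the job needs the largest.

How it is judged (in metres and radians):
On the way, in this order (a step that is already met when the one before it is completed fails the run):
1. the lock stands square and flush in the corner (x of lock_center in the frame of fence between -0.034 and -0.027 m and y of lock_center in the frame of fence between -0.079 and -0.072 m and height (world z) of lock_center below 0.03 m and angle between the x axis of lock_center and the x axis of fence, either way round below 0.05 rad), for 0.2 s.
2. the dial is at the yellow mark, the lock still in the corner (value of joint dial between -0.12 and 0.12 rad and x of lock_center in the frame of fence between -0.038 and -0.027 m and y of lock_center in the frame of fence between -0.083 and -0.072 m and height (world z) of lock_center below 0.03 m and angle between the x axis of lock_center and the x axis of fence, either way round below 0.1 rad), for 0.2 s.
3. the shackle is pulled fully open (value of joint shackle above 0.019 m), for 0.1 s.
At the end, for the whole second after the job is handed in: The shackle is open (over 19 of 22 mm), the dial is at the yellow mark (within 0.2 rad), and the fingers hold the sleeve (over 2 N) with the lock's underside over 100 mm above the counter, level within 0.35 rad. Flush on the way: within 4 mm and 0.05 rad of the corner (height (world z) of lock_center above 0.124 m and angle between lock_center's own z axis and vertical below 0.35 rad and value of joint shackle above 0.019 m and contact force between the fingers and grip above 2 N and value of joint dial between -0.2 and 0.2 rad); the arm keeps its last pose, push and grip.
It fails at once if the egg is pushed more than 20 mm (distance of egg_a_center from where it was at the start of the episode above 0.02 m).
It fails at once if the egg is pushed more than 20 mm (distance of egg_b_center from where it was at the start of the episode above 0.02 m).
It fails at once if the jar is pushed more than 20 mm (distance of jar_center from where it was at the start of the episode above 0.02 m).
It fails at once if the bowl is pushed more than 20 mm (distance of bowl_center from where it was at the start of the episode above 0.02 m).
It also fails if it takes over 64 s, if anything falls off the work surface, if the arm or the gripper's body presses on something with over 40 N, if the wrist force passes 120 N, or if a joint passes its speed limit or range.

## Working session

There is one attempt and no reset: what is moved stays moved. The work goes in short steps, Python scripts to look and compute and a tool call to move; the robot and the scene stay as the last step left them, time stands still between calls to the robot, and variables do not carry over. Pictures are saved under pics/ and viewed, at most 10 in all, crops included, and the job is handed in when it is done.

Besides the shell and the picture viewer there is one more tool, called after "Emit:" by a JSON object that holds its "op" and its "data", one argument or row to a line. play_rows: Moves the arm, as the interface text tells. Its arguments: {"type":"object","properties":{"rows":{"type":"array","items":{"type":"number"}},"grip_force":{"type":"number"}},"required":["rows"]}

```bash
ls; mkdir -p pics
python3 - <<'E'
from station import env,capture
import cv2,pickle
for n in("top","side"):
    c=capture(n);pickle.dump(c,open(n+".pkl","wb"));cv2.imwrite(f"pics/{n}0.png",c["pixels"][:,:,::-1])
    print(n,c["mtx"],c["R"],c["t"],c["dist_coeffs"])
print(env.read_state())
E
```

```text
pics
top [[446.07350845   0.         324.29926623]
 [  0.         446.07350845 196.04867332]
 [  0.           0.           1.        ]] [[ 0.02382654 -0.99971556 -0.00104471]
 [-0.99326839 -0.02355436 -0.11341562]
 [ 0.11335876  0.00373998 -0.99354708]] [-0.00968054  0.57118365  1.27255904] [-0.0738789  0.         0.         0.         0.       ]
side [[466.74373939   0.         318.26234717]
 [  0.         466.74373939 198.77356284]
 [  0.           0.           1.        ]] [[-0.7101387  -0.70382048  0.01843281]
 [-0.3544898   0.33480681 -0.87306436]
 [ 0.60830914 -0.62653103 -0.48725645]] [0.40303145 0.28686864 0.89117972] [-0.02855179  0.          0.          0.          0.        ]
{'time_s': 0.1, 'q': array([-8.21382571e+01,  2.81592883e+01,  8.93459075e+01,  2.33566091e-04,
        6.25497051e+01, -6.04963370e+00]), 'joint_velocities': array([ 0.04698131, -0.04976769, -0.07032658, -0.05352446,  0.0216349 ,
       -0.05545048]), 'joint_efforts': array([ 2.73032376e-03, -6.19449449e+01, -2.62026644e+01, -8.58646445e-05,
        2.91810720e-03, -2.27038629e-05]), 'eef_pos': array([ 0.15026764, -0.60646622,  0.23080578]), 'tcp_rot': array([-1.79945427e+02, -5.99201183e-03,  1.39112659e+01]), 'contact_force': array([-0.14073909, -0.04816702,  0.19344992]), 'torque': array([-0.01535577, -0.03362131,  0.03378462]), 'grip_force': 0.0, 'opening': 0.08556123014008307}
```

View pics/top0.png

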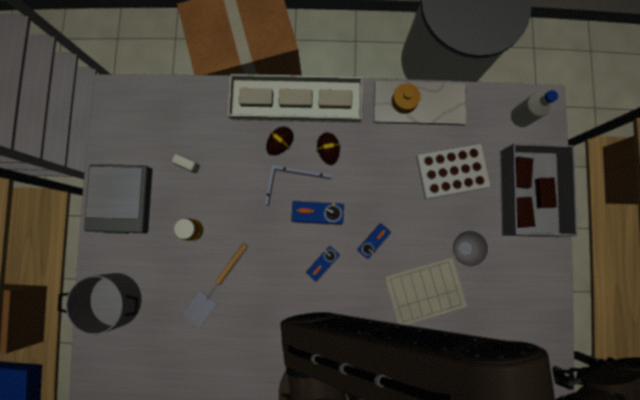

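View pics/side0.png

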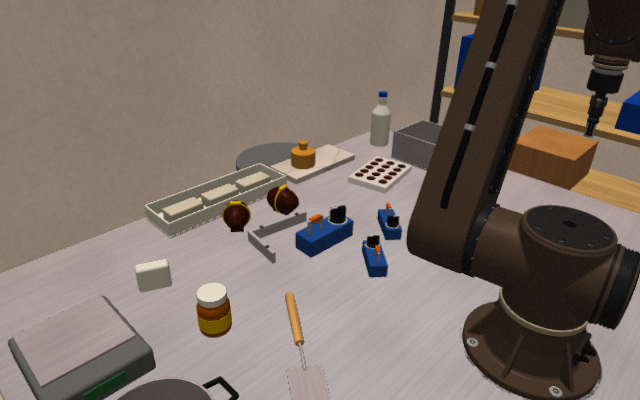

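The top view shows three blue locks, at (318,212), (322,263) and (374,241). The one at (318,212) is the largest. The stop's corner is near (273,168), the eggs are at (279,141) and (328,148), the jar at (187,229) and the bowl at (470,248). I'll confirm in a brightened crop.

```bash
cat > h.py <<'E'
import cv2,numpy as np,pickle
def ray(c,uv,z):
    """pixel -> world point at height z"""
    p=cv2.undistortPoints(np.array([[uv]],float),c["mtx"],c["dist_coeffs"])[0,0]
    d=c["R"].T@np.array([p[0],p[1],1]);o=-c["R"].T@c["t"]
    return o+d*(z-o[2])/d[2]
def proj(c,X):
    return cv2.projectPoints(np.array(X,float).reshape(-1,3),cv2.Rodrigues(c["R"])[0],c["t"],c["mtx"],c["dist_coeffs"])[0][:,0]
def crop(c,x0,y0,w,h,s,name):
    im=c["pixels"][y0:y0+h,x0:x0+w,::-1]
    im=cv2.resize(im,None,fx=s,fy=s,interpolation=cv2.INTER_CUBIC)
    cv2.imwrite(name,(255*(im/255.)**0.55).astype(np.uint8))
def cloud(c):
    v,u=np.mgrid[:400,:640];p=cv2.undistortPoints(np.stack([u,v],-1).reshape(-1,1,2).astype(float),c["mtx"],c["dist_coeffs"])[:,0]
    d=c["depth"].reshape(-1,1);X=np.hstack([p,np.ones_like(d)])*d
    return ((X-c["t"])@c["R"]).reshape(400,640,3)
E
python3 - <<'E'
from h import *
c=pickle.load(open("top.pkl","rb"))
crop(c,255,120,132,100,6,"pics/c1.png")
P=cloud(c);hsv=cv2.cvtColor(c["pixels"],cv2.COLOR_RGB2HSV)
m=(cv2.inRange(hsv,(100,120,40),(125,255,255))>0)
n,l,s,ce=cv2.connectedComponentsWithStats(m.astype(np.uint8))
for i in range(1,n):
    if s[i,4]<100: continue
    q=P[l==i];print(s[i],np.median(q,0))
    q=q[abs(q[:,2]-.048)<.006]
    if len(q)>50: print(len(q),cv2.minAreaRect((q[:,:2]*1000).astype(np.float32)))
for nm,uv in dict(eggA=(279,141),eggB=(328,148),jar=(187,229),bowl=(470,248)).items(): print(nm,P[uv[1],uv[0]])
E
```

```text
[292 202  41  21 572] [0.51744952 0.04143986 0.04835619]
556 ((522.444580078125, 37.37800598144531), (116.47701263427734, 57.25836944580078), 88.43701171875)
[364 224  26  27 258] [ 0.45502599 -0.1510915   0.03416885]
[307 254  26  27 261] [0.36611994 0.01351024 0.03488332]
[  0 368  27  32 822] [-0.17786176  1.27005797 -0.48066089]
eggA [0.72110116 0.13707567 0.08134758]
eggB [ 0.70474916 -0.00356208  0.07738516]
jar [0.46303955 0.38587289 0.08722774]
bowl [ 0.42919462 -0.43260713  0.00589231]
```

View pics/c1.png

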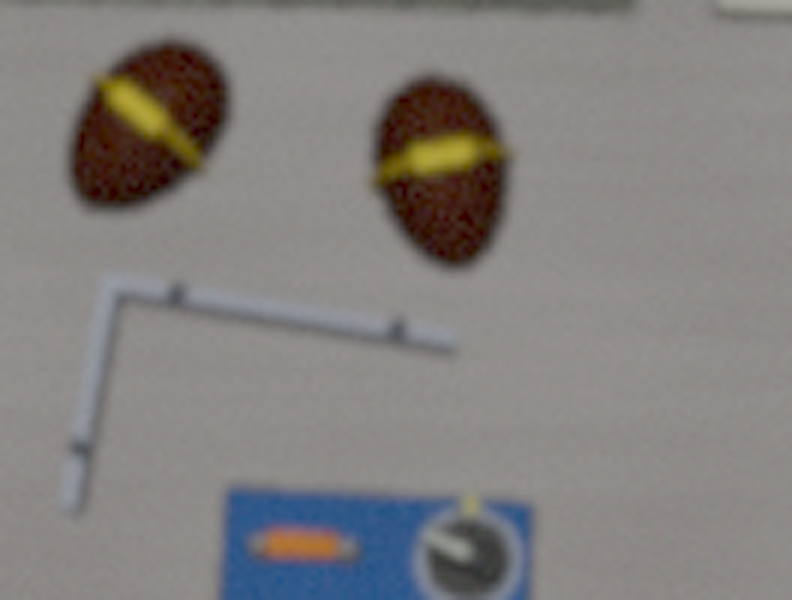

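Run:
```python
from h import *
c=pickle.load(open("top.pkl","rb"))
crop(c,262,163,72,26,11,"a.png");crop(c,262,183,72,26,11,"d.png");crop(c,286,197,72,30,11,"b.png")
# stack: stop rows 163-209 (not duplicated) is 46 rows -> scale 11 = 506; use separate pics
crop(c,262,163,88,66,9,"pics/c2.png")
P=cloud(c);print("cam",-c["R"].T@c["t"])
q=P[160:210,260:335].reshape(-1,3);w=q[(q[:,2]>.02)&(q[:,2]<.045)]
print(len(w),np.ptp(w,0),np.median(w,0))
```

```text
cam [ 4.23313607e-01 -9.83268942e-04  1.32911836e+00]
367 [0.14499218 0.19971258 0.0248951 ] [0.63575723 0.10696625 0.0306602 ]
```

View pics/c2.png

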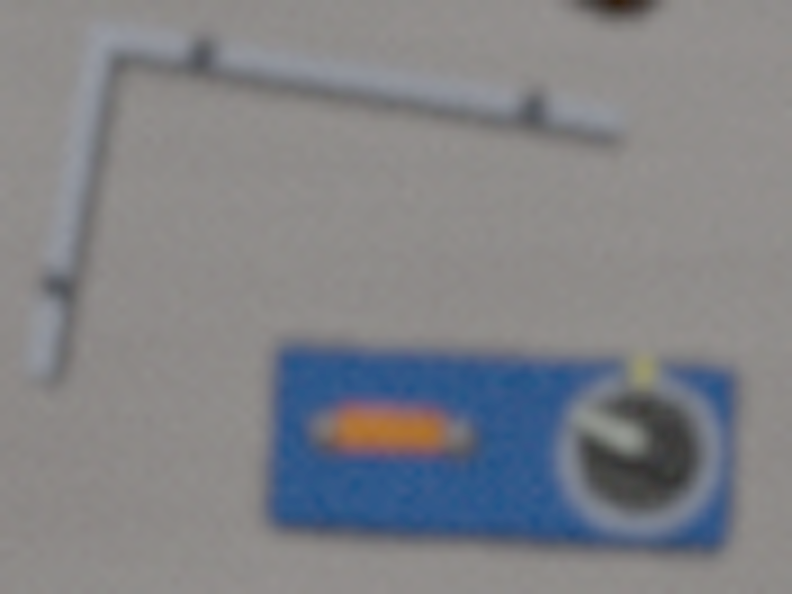

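Only one candidate fits: the big lock has its sleeve at crop (390,430), dial at (640,450) and pointer up-left, with the yellow mark at (645,370). Its top corners are (278,345), (736,372), (724,549) and (268,527). Next I'll fit the poses from these corners.

```bash
cat >> h.py <<'E'
from scipy.optimize import least_squares
def T2(p,X):
    X=np.atleast_2d(X);a=p[2];R=np.array([[np.cos(a),-np.sin(a)],[np.sin(a),np.cos(a)]]);return X[:,:2]@R.T+p[:2]
def fitpose(c,model,uv,p0):
    model=np.array(model,float);uv=np.array(uv,float)
    f=lambda p:(proj(c,np.c_[T2(p,model),model[:,2]])-uv).ravel()
    return least_squares(f,p0,x_scale=[.01,.01,.1])
def cuv(L,x0,y0,s): return [(x0+(a+.5)/s-.5,y0+(b+.5)/s-.5) for a,b in L]
E
python3 - <<'E'
from h import *
c=pickle.load(open("top.pkl","rb"))
F=fitpose(c,[[.008,.008,.03],[0,0,.03],[.008,-.17,.03],[0,-.17,.03],[-.11,.008,.03],[-.11,0,.03]],
 cuv([(92,26),(116,55),(627,112),(621,134),(29,378),(56,383)],262,163,9),[.64,.15,-.1])
L=fitpose(c,[[.03,.075,.048],[.03,-.075,.048],[-.03,-.075,.048],[-.03,.075,.048]],cuv([(278,345),(736,372),(724,549),(268,527)],262,163,9),[.52,0,0])
print("fence",F.x,F.fun.round(2));print("lock",L.x,L.fun.round(2))
f,l=F.x,L.x
tgt=T2(f,[-.03,-.075])[0];print("target",tgt,"delta",tgt-l[:2],"turn",f[2]-l[2])
print("grip now",T2(l,[0,.034]),"grip tgt",T2(f,[-.03,-.041]),"dial tgt",T2(f,[-.03,-.119]))
for nm,uv,z in(("sleeve",(390,430),.089),("bar",(640,450),.08),("ptrtip",(575,412),.085),("ptrin",(648,443),.085)):
    print(nm,ray(c,cuv([uv],262,163,9)[0],z))
P=cloud(c)
for nm,(u,v) in dict(A=(279,141),B=(328,148)).items(): 
    q=P[v-16:v+17,u-14:u+15].reshape(-1,3);q=q[(q[:,2]>.03)&(q[:,2]<.1)];print(nm,q.min(0),q.max(0))
print("cos",np.sqrt(tgt@tgt))
E
```

```text
fence [ 0.64990798  0.15433633 -0.13640485] [ 0.09  0.02 -0.39 -0.15  0.06 -0.09  0.3   0.12  0.13  0.11 -0.19 -0.01]
lock [ 0.52182796  0.02296807 -0.03063611] [-0.52 -0.31  0.46 -0.5   0.76  0.6  -0.71  0.2 ]
target [0.60998798 0.08411245] delta [0.08816002 0.06114439] turn -0.105768739229156
grip now [[0.52286942 0.05695211]] grip tgt [[0.61461137 0.11779664]] dial tgt [[0.60400476 0.04052116]]
sleeve [0.52343917 0.05684348 0.089     ]
bar [ 0.519768   -0.02087211  0.08      ]
ptrtip [ 5.30745077e-01 -3.28409834e-04  8.50000000e-02]
ptrin [ 0.52162031 -0.02322986  0.085     ]
A [0.68723592 0.10045003 0.03049218] [0.77429275 0.17924363 0.08170236]
B [ 0.66388923 -0.03886705  0.03301166] [0.7560763  0.03160905 0.08328852]
cos 0.6157598860091679
```

```bash
cat >> h.py <<'E'
from scipy.spatial.transform import Rotation as Ro
def row(p0,rpy,p,yaw):
    R0=Ro.from_euler("xyz",rpy,degrees=True);R1=Ro.from_euler("xyz",[180,0,yaw],degrees=True)
    return np.r_[R0.inv().apply(np.array(p)-p0),np.degrees((R0.inv()*R1).as_rotvec())/45].round(4)
def go(*tg):
    from station import env
    s=env.read_state();print(s["time_s"],s["eef_pos"].round(4),s["tcp_rot"].round(2),s["contact_force"].round(1),s["opening"],s["grip_force"])
    for p,y in tg: print(p,y,row(s["eef_pos"],s["tcp_rot"],p,y).tolist())
E
python3 -c "
from h import *
go(([.5,-.3,.231],51),([.5,-.15,.231],51))
go()"
```

```text
0.1 [ 0.1503 -0.6065  0.2308] [-1.7995e+02 -1.0000e-02  1.3910e+01] [-0.1 -0.   0.2] 0.08556123014008307 0.0
[0.5, -0.3, 0.231] 51 [0.4132, -0.2134, 0.0001, -0.0011, -0.0005, -0.8242]
[0.5, -0.15, 0.231] 51 [0.4492, -0.359, 0.0002, -0.0011, -0.0005, -0.8242]
0.1 [ 0.1503 -0.6065  0.2308] [-1.7995e+02 -1.0000e-02  1.3910e+01] [-0.1 -0.   0.2] 0.08556123014008307 0.0
```

Emit:
{"op": "play_rows", "data": {
  "rows": [0.413,-0.213,0,0,0,-0.824,0,0.413,-0.213,0,0,0,-0.824,0,0.413,-0.213,0,0,0,-0.824,0,0.413,-0.213,0,0,0,-0.824,0,0.413,-0.213,0,0,0,-0.824,0,0.413,-0.213,0,0,0,-0.824,0,0.413,-0.213,0,0,0,-0.824,0.3,0.413,-0.213,0,0,0,-0.824,0.3,0.413,-0.213,0,0,0,-0.824,0.3,0.413,-0.213,0,0,0,-0.824,0.3,0.413,-0.213,0,0,0,-0.824,0.3,0.413,-0.213,0,0,0,-0.824,0.3],
  "grip_force": 40
}}

```text
time_s: 1.3
eef_pos: [0.4995, -0.3009, 0.231]
tcp_rot: [-180.0, 0.0, 51.0]
contact_force: [-1.2, -0.2, -0.5]
opening: 0.0598
grip_force: 0.0
```

```bash
python3 -c "
from h import *
go(([.5231,.057,.15],88.25),([.5231,.057,.063],88.25))"
```

```text
1.3 [ 0.4995 -0.3009  0.231 ] [-1.7997e+02  2.0000e-02  5.1010e+01] [-1.2 -0.2 -0.5] 0.05980620274354754 0.0
[0.5231, 0.057, 0.15] 88.25 [0.2931, -0.2068, 0.081, -0.0009, 0.0002, -0.8275]
[0.5231, 0.057, 0.063] 88.25 [0.2931, -0.2067, 0.168, -0.0009, 0.0002, -0.8275]
```

Emit:
{"op": "play_rows", "data": {
  "rows": [0.293,-0.207,0.051,0,0,-0.828,0.3,0.293,-0.207,0.051,0,0,-0.828,0.3,0.293,-0.207,0.051,0,0,-0.828,0.3,0.293,-0.207,0.051,0,0,-0.828,0.3,0.293,-0.207,0.051,0,0,-0.828,0.3,0.293,-0.207,0.051,0,0,-0.828,0.3,0.293,-0.207,0.051,0,0,-0.828,0.3,0.293,-0.207,0.051,0,0,-0.828,0.3,0.293,-0.207,0.051,0,0,-0.828,0.3,0.293,-0.207,0.051,0,0,-0.828,0.3,0.293,-0.207,0.051,0,0,-0.828,0.3,0.293,-0.207,0.051,0,0,-0.828,0.3]
}}

```text
time_s: 2.5
eef_pos: [0.5237, 0.0558, 0.1805]
tcp_rot: [180.0, 0.0, 88.1]
contact_force: [-0.1, 0.5, -0.3]
opening: 0.0598
grip_force: 0.0
```

Run:
```python
from h import *
from station import capture
go(([.5231,.057,.063],88.25))
c=capture("side");crop(c,270,130,132,130,4.5,"pics/s1.png")
```

```text
2.5 [0.5237 0.0558 0.1805] [1.7998e+02 1.0000e-02 8.8130e+01] [-0.1  0.5 -0.3] 0.0597511924241715 0.0
[0.5231, 0.057, 0.063] 88.25 [0.0012, -0.0007, 0.1175, 0.0005, 0.0002, -0.0027]
```

View pics/s1.png

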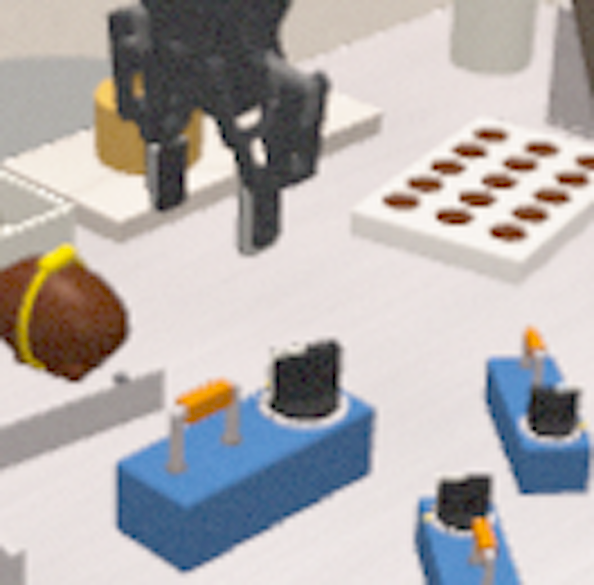

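The fingers, at (165,185) and (258,220), straddle the sleeve at (207,400) across its width as planned. I'll descend and grasp.

Emit:
{"op": "play_rows", "data": {
  "rows": [0.0,0,0.04,0,0,0,0.3,0.0,0,0.08,0,0,0,0.3,0.0,0,0.105,0,0,0,0.3,0.0,0,0.1175,0,0,0,0.3,0.0,0,0.1175,0,0,0,0.3,0.0,0,0.1175,0,0,0,0.6,0.0,0,0.1175,0,0,0,1,0.0,0,0.1175,0,0,0,1,0.0,0,0.1175,0,0,0,1,0.0,0,0.1175,0,0,0,1,0.0,0,0.1175,0,0,0,1,0.0,0,0.1175,0,0,0,1]
}}

```text
time_s: 3.75
eef_pos: [0.5241, 0.0574, 0.0638]
tcp_rot: [179.9, 0.0, 88.3]
contact_force: [-0.3, -0.2, 6.9]
opening: 0.011
grip_force: 43.1
```

Emit:
{"op": "play_rows", "data": {
  "rows": [0,0,-0.0005,0,0,0,1,0,0,-0.001,0,0,0,1,0,0,-0.0015,0,0,0,1,0,0,-0.0015,0,0,0,1,0,0,-0.0015,0,0,0,1]
}}

```text
time_s: 4.25
eef_pos: [0.5238, 0.0573, 0.0644]
tcp_rot: [180.0, 0.0, 88.3]
contact_force: [2.7, -0.1, -0.3]
opening: 0.0111
grip_force: 42.1
```

```bash
python3 -c "
from h import *
go(([.6146-.0086,.1178-.0076,.0645],82.2),([.6146,.1178,.0645],82.2))"
```

```text
4.25 [0.5238 0.0573 0.0644] [179.96   0.    88.26] [ 2.7 -0.1 -0.3] 0.011073428368574275 42.08161532878876
[0.606, 0.1102, 0.0645] 82.2 [0.0553, 0.0805, -0.0, 0.0009, 0.0, 0.1346]
[0.6146, 0.1178, 0.0645] 82.2 [0.0632, 0.0889, -0.0, 0.0009, 0.0, 0.1346]
```

Emit:
{"op": "play_rows", "data": {
  "rows": [0,0,-0.0005,0,0,0,1,0,0,-0.001,0,0,0,1,0.01,0.015,-0.001,0,0,0.03,1,0.02,0.03,-0.001,0,0,0.06,1,0.03,0.045,-0.001,0,0,0.09,1,0.04,0.06,-0.001,0,0,0.12,1,0.05,0.073,-0.001,0,0,0.1346,1,0.055,0.08,-0.001,0,0,0.1346,1,0.055,0.08,-0.001,0,0,0.1346,1,0.055,0.08,-0.001,0,0,0.1346,1]
}}

```text
time_s: 5.25
eef_pos: [0.6049, 0.1099, 0.0651]
tcp_rot: [-180.0, -0.0, 82.2]
contact_force: [0.7, 0.7, -3.1]
opening: 0.0115
grip_force: 41.6
```

Run:
```python
from h import *
from station import capture
go(([.6146,.1178,.0655],82.2))
c=capture("top");pickle.dump(c,open("top.pkl","wb"));crop(c,255,135,100,75,8,"pics/t2.png")
```

```text
5.25 [0.6049 0.1099 0.0651] [-180.     -0.     82.22] [ 0.7  0.7 -3.1] 0.01148051480092436 41.628636717796326
[0.6146, 0.1178, 0.0655] 82.2 [0.0092, 0.0086, -0.0004, -0.0, -0.0001, 0.0005]
```

View pics/t2.png

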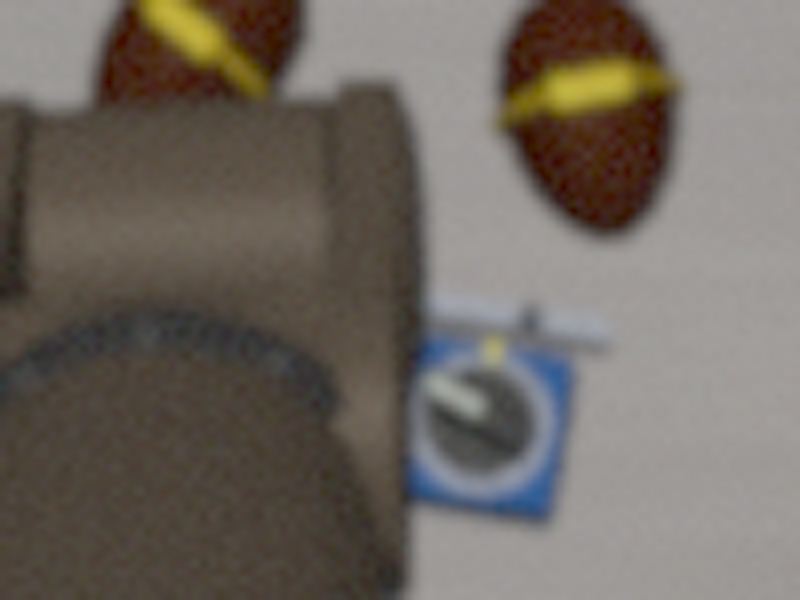

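The lock is about 10 mm short of both walls and looks square to them: its right corners are at (575,365) and (550,523), and the far wall ends at (608,340). I'll push it in.

Emit:
{"op": "play_rows", "data": {
  "rows": [0.004,0.004,0,0,0,0,1,0.007,0.0065,0,0,0,0,1,0.009,0.0085,0,0,0,0,1,0.009,0.0085,0,0,0,0,1]
}}

```text
time_s: 5.7
eef_pos: [0.6151, 0.1179, 0.0652]
tcp_rot: [180.0, -0.0, 82.2]
contact_force: [0.0, 0.3, -4.2]
opening: 0.0115
grip_force: 41.4
```

Emit:
{"op": "play_rows", "data": {
  "rows": [0.0,0.001,0,0,0,0,1,0.0,0.002,0,0,0,0,1,0.0,0.003,0,0,0,0,1,0.0,0.003,0,0,0,0,1]
}}

```text
time_s: 6.1
eef_pos: [0.6166, 0.1176, 0.0651]
tcp_rot: [-179.8, 0.0, 82.2]
contact_force: [-7.0, 3.4, -0.4]
opening: 0.011
grip_force: 42.1
```

Emit:
{"op": "play_rows", "data": {
  "rows": [0.001,0,0,0,0,0,1,0.002,0,0,0,0,0,1,0.003,0,0,0,0,0,1,0.003,0,0,0,0,0,1]
}}

```text
time_s: 6.5
eef_pos: [0.6169, 0.1194, 0.0651]
tcp_rot: [-179.8, 0.1, 82.2]
contact_force: [-6.8, -4.7, 1.2]
opening: 0.0113
grip_force: 42.1
```

Run:
```python
from h import *
go(([.6146,.1178,.0655],82.2))
```

```text
6.5 [0.6169 0.1194 0.0651] [-1.7981e+02  9.0000e-02  8.2180e+01] [-6.8 -4.7  1.2] 0.011309573994178252 42.10401177406311
[0.6146, 0.1178, 0.0655] 82.2 [-0.0019, -0.002, -0.0004, -0.0041, 0.002, -0.0005]
```

Emit:
{"op": "play_rows", "data": {
  "rows": [0,0,0,0,0,0,0.3,0,0,0,0,0,0,0.3,0,0,0,0,0,0,0.3,0,0,-0.03,0,0,0,0.3,0,0,-0.065,0,0,0,0.3,0,0,-0.085,0,0,0,0.3,-0.1,-0.1,-0.085,0,0,0,0.3,-0.2,-0.15,-0.085,0,0,0,0.3,-0.25,-0.15,-0.085,0,0,0,0.3,-0.25,-0.15,-0.085,0,0,0,0.3,-0.25,-0.15,-0.085,0,0,0,0.3,-0.25,-0.15,-0.085,0,0,0,0.3]
}}

```text
time_s: 7.7
eef_pos: [0.4345, -0.1086, 0.1507]
tcp_rot: [179.9, 0.0, 82.2]
contact_force: [0.4, -0.8, 1.2]
opening: 0.0597
grip_force: 0.0
```

Run:
```python
from h import *
from station import capture
go()
c=capture("top");pickle.dump(c,open("top.pkl","wb"));crop(c,262,158,80,60,10,"pics/t3.png")
```

```text
7.7 [ 0.4345 -0.1086  0.1507] [1.7992e+02 3.0000e-02 8.2200e+01] [ 0.4 -0.8  1.2] 0.059745743008968615 0.0
```

View pics/t3.png

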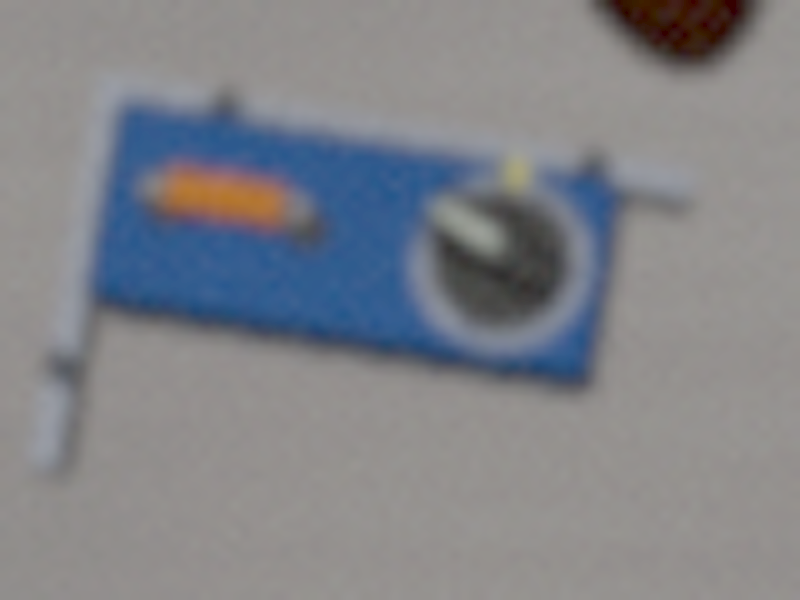

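The lock is in the corner. Its corners are (118,97), (618,183), (588,385) and (98,303), and the pointer runs from (500,248) to (440,205). I'll check squareness and the dial numerically.

Run:
```python
from h import *
c=pickle.load(open("top.pkl","rb"))
L=fitpose(c,[[.03,.075,.048],[.03,-.075,.048],[-.03,-.075,.048],[-.03,.075,.048]],cuv([(118,97),(618,183),(588,385),(98,303)],262,158,10),[.6,0.08,-.13])
l=L.x;f=np.array([0.64990798,0.15433633,-0.13640485])
print(l,L.fun.round(2));a=f[2];R=np.array([[np.cos(a),-np.sin(a)],[np.sin(a),np.cos(a)]]);print("in fence",R.T@(l[:2]-f[:2]),l[2]-a)
d=T2(l,[0,-.044])[0];print("dial",d,"grip",T2(l,[0,.034]))
t=ray(c,cuv([(438,203)],262,158,10)[0],.085);i=ray(c,cuv([(500,247)],262,158,10)[0],.085)
v=(t-i)[:2];print("ptr world ang",np.degrees(np.arctan2(v[1],v[0])),"rel",np.arctan2(v[1],v[0])-a, t[:2]-d)
go(([*(d+np.array([.001,.001])),.11],60.9),([*(d+np.array([.001,.001])),.057],60.9))
```

```text
[ 0.60949016  0.08389626 -0.1382934 ] [ 0.11  0.31  0.87 -0.11  0.52 -0.07 -1.5  -0.15]
in fence [-0.03046379 -0.07528188] -0.0018885494301332517
dial [0.60342463 0.04031634] grip [[0.61417716 0.11757165]]
ptr world ang 55.78602184670464 rel 1.1100546078144833 [0.01222917 0.01805846]
7.75 [ 0.432  -0.1119  0.1505] [-1.7999e+02  5.0000e-02  8.2090e+01] [ 0.8 -1.9  0.4] 0.059771874985736204 0.0
[np.float64(0.6044246256172386), np.float64(0.04131634075199332), 0.11] 60.9 [0.1755, 0.1497, 0.0403, -0.0, 0.0013, 0.471]
[np.float64(0.6044246256172386), np.float64(0.04131634075199332), 0.057] 60.9 [0.1755, 0.1497, 0.0933, -0.0, 0.0013, 0.471]
```

Emit:
{"op": "play_rows", "data": {
  "rows": [0.176,0.15,0.01,0,0,0.471,0.4,0.176,0.15,0.01,0,0,0.471,0.4,0.176,0.15,0.01,0,0,0.471,0.4,0.176,0.15,0.01,0,0,0.471,0.4,0.176,0.15,0.01,0,0,0.471,0.4,0.176,0.15,0.01,0,0,0.471,0.4,0.176,0.15,0.01,0,0,0.471,0.4,0.176,0.15,0.01,0,0,0.471,0.4]
}}

```text
time_s: 8.55
eef_pos: [0.6076, 0.0464, 0.1403]
tcp_rot: [-180.0, 0.0, 61.0]
contact_force: [-0.3, -1.1, 0.5]
opening: 0.0512
grip_force: 0.0
```

Run:
```python
from h import *
go(([.6048,.0412,.11],60.9),([.6048,.0412,.058],60.9))
```

```text
8.55 [0.6076 0.0464 0.1403] [-1.7999e+02  2.0000e-02  6.0990e+01] [-0.3 -1.1  0.5] 0.05120069915908788 0.0
[0.6048, 0.0412, 0.11] 60.9 [-0.0059, 0.0001, 0.0303, -0.0002, 0.0004, 0.0019]
[0.6048, 0.0412, 0.058] 60.9 [-0.0059, 0.0001, 0.0823, -0.0002, 0.0004, 0.0019]
```

Emit:
{"op": "play_rows", "data": {
  "rows": [-0.006,0,0.04,0,0,0,0.4,-0.006,0,0.07,0,0,0,0.4,-0.006,0,0.081,0,0,0,0.4,-0.006,0,0.081,0,0,0,0.4,-0.006,0,0.081,0,0,0,0.7,-0.006,0,0.081,0,0,0,1,-0.006,0,0.081,0,0,0,1,-0.006,0,0.081,0,0,0,1,-0.006,0,0.081,0,0,0,1,-0.006,0,0.081,0,0,0,1],
  "grip_force": 40
}}

```text
time_s: 9.55
eef_pos: [0.6052, 0.0419, 0.0607]
tcp_rot: [180.0, -0.0, 61.0]
contact_force: [-3.2, 2.0, 7.2]
opening: 0.0111
grip_force: 42.1
```

Run:
```python
from h import *
from station import env
go(([.6055,.0415,.0595],-7.8));print(env.read_state()["torque"])
```

```text
9.55 [0.6052 0.0419 0.0607] [ 1.7996e+02 -3.0000e-02  6.1010e+01] [-3.2  2.   7.2] 0.011093658316512942 42.05923318862915
[0.6055, 0.0415, 0.0595] -7.8 [-0.0002, 0.0004, 0.0012, 0.0004, -0.0011, 1.529]
[ 0.29136846  0.61925181 -0.03470545]
```

Emit:
{"op": "play_rows", "data": {
  "rows": [0,0,0,0,0,0.09,1,0,0,0,0,0,0.18,1,0,0,0,0,0,0.27,1,0,0,0,0,0,0.36,1,0,0,0,0,0,0.45,1,0,0,0,0,0,0.54,1,0,0,0,0,0,0.63,1,0,0,0,0,0,0.72,1,0,0,0,0,0,0.77,1,0,0,0,0,0,0.77,1]
}}

```text
time_s: 10.55
eef_pos: [0.6052, 0.0419, 0.0608]
tcp_rot: [180.0, -0.0, 26.3]
contact_force: [-3.6, 0.9, 8.6]
opening: 0.0112
grip_force: 42.1
```

Run:
```python
from h import *
from station import capture,env
go(([.6055,.0415,.0607],-7.8));print(env.read_state()["torque"],env.read_state()["q"])
c=capture("side");crop(c,240,170,120,90,6,"pics/s2.png")
```

```text
10.55 [0.6052 0.0419 0.0608] [ 1.7998e+02 -4.0000e-02  2.6280e+01] [-3.6  0.9  8.6] 0.011218406406048364 42.10896670818329
[0.6055, 0.0415, 0.0607] -7.8 [0.0001, 0.0005, 0.0001, 0.0002, -0.0011, 0.7574]
[ 0.17727642  0.71458695 -0.07806377] [-2.27552351e+00  3.86505004e+01  1.00479927e+02  3.89440076e-03
  4.08222598e+01  6.14397093e+01]
```

View pics/s2.png

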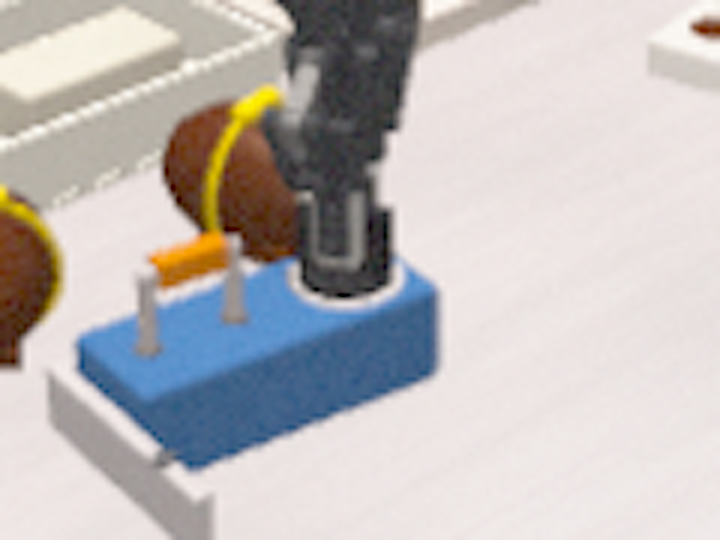

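The dial is turning in the grip, with the fingers at (345,240), and the lock is still seated with its left end against the side wall. I'll finish the turn, release, rise and move aside.

Emit:
{"op": "play_rows", "data": {
  "rows": [0,0,0,0,0,0.09,1,0,0,0,0,0,0.18,1,0,0,0,0,0,0.27,1,0,0,0,0,0,0.36,1,0,0,0,0,0,0.45,1,0,0,0,0,0,0.54,1,0,0,0,0,0,0.63,1,0,0,0,0,0,0.72,1,0,0,0,0,0,0.76,1,0,0,0,0,0,0.76,1,0,0,0,0,0,0.76,1,0,0,0,0,0,0.76,1]
}}

```text
time_s: 11.8
eef_pos: [0.6052, 0.0419, 0.0608]
tcp_rot: [-180.0, -0.0, -7.8]
contact_force: [-4.7, 2.0, 7.8]
opening: 0.0114
grip_force: 42.1
```

Emit:
{"op": "play_rows", "data": {
  "rows": [0,0,0,0,0,0,0.4,0,0,0,0,0,0,0.4,0,0,0,0,0,0,0.4,0,0,-0.04,0,0,0,0.4,0,0,-0.08,0,0,0,0.4,-0.05,0.05,-0.09,0,0,0,0.4,-0.1,0.1,-0.09,0,0,0,0.4,-0.12,0.15,-0.09,0,0,0,0.4,-0.12,0.19,-0.09,0,0,0,0.4,-0.12,0.19,-0.09,0,0,0,0.4,-0.12,0.19,-0.09,0,0,0,0.4]
}}

```text
time_s: 12.9
eef_pos: [0.4593, -0.1329, 0.1496]
tcp_rot: [180.0, -0.0, -8.1]
contact_force: [0.9, -0.3, -1.5]
opening: 0.0511
grip_force: 0.0
```

Run:
```python
from h import *
from station import capture
go(([.615,.118,.15],43),([.615,.118,.15],82.2))
c=capture("top");pickle.dump(c,open("top.pkl","wb"));crop(c,262,158,80,60,10,"pics/t4.png")
```

```text
12.9 [ 0.4593 -0.1329  0.1496] [ 1.7997e+02 -2.0000e-02 -8.0600e+00] [ 0.9 -0.3 -1.5] 0.051094287357443105 0.0
[0.615, 0.118, 0.15] 43 [0.119, -0.2702, -0.0005, 0.0008, -0.0002, -1.1347]
[0.615, 0.118, 0.15] 82.2 [0.119, -0.2702, -0.0005, 0.0009, 0.0001, -2.0058]
```

View pics/t4.png

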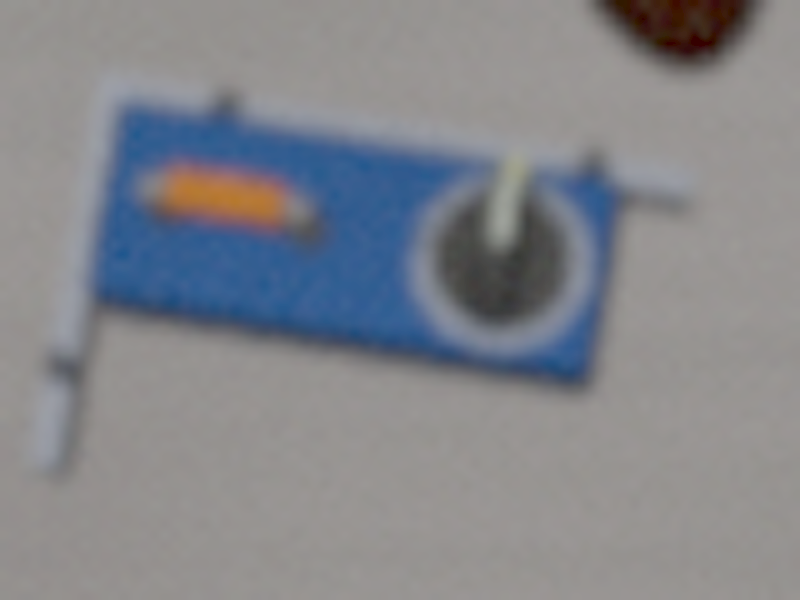

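The pointer, running from (500,245) to (513,165), now lies on the yellow mark, and the lock hasn't moved. I'll regrasp the sleeve.

Emit:
{"op": "play_rows", "data": {
  "rows": [0.119,-0.27,-0.03,0,0,-1,0.4,0.119,-0.27,-0.03,0,0,-1,0.4,0.119,-0.27,-0.03,0,0,-1,0.4,0.119,-0.27,-0.03,0,0,-1,0.4,0.119,-0.27,-0.03,0,0,-1,0.4,0.119,-0.27,-0.03,0,0,-1,0.4,0.119,-0.27,-0.03,0,0,-1,0.4,0.119,-0.27,-0.03,0,0,-1,0.4,0.119,-0.27,-0.03,0,0,-1,0.4]
}}

```text
time_s: 13.85
eef_pos: [0.6145, 0.1211, 0.1789]
tcp_rot: [-180.0, 0.1, 37.1]
contact_force: [-0.3, -0.4, 0.6]
opening: 0.0515
grip_force: 0.0
```

Emit:
{"op": "play_rows", "data": {
  "rows": [0,0,0,0,0,-1,0.4,0,0,0,0,0,-1,0.4,0,0,0,0,0,-1,0.4,0,0,0,0,0,-1,0.4,0,0,0,0,0,-1,0.4,0,0,0,0,0,-1,0.4,0,0,0,0,0,-1,0.4]
}}

```text
time_s: 14.55
eef_pos: [0.6148, 0.12, 0.1793]
tcp_rot: [-180.0, 0.0, 82.1]
contact_force: [-0.8, 0.5, 0.7]
opening: 0.0513
grip_force: 0.0
```

Run:
```python
from h import *
go(([.6155,.1184,.063],82.2))
```

```text
14.55 [0.6148 0.12   0.1793] [-1.7998e+02  1.0000e-02  8.2070e+01] [-0.8  0.5  0.7] 0.051338270907279486 0.0
[0.6155, 0.1184, 0.063] 82.2 [-0.0014, 0.001, 0.1163, -0.0004, 0.0002, -0.003]
```

Emit:
{"op": "play_rows", "data": {
  "rows": [-0.001,0.001,0.04,0,0,0,0.4,-0.001,0.001,0.08,0,0,0,0.4,-0.001,0.001,0.105,0,0,0,0.4,-0.001,0.001,0.116,0,0,0,0.4,-0.001,0.001,0.116,0,0,0,0.4,-0.001,0.001,0.116,0,0,0,0.7,-0.001,0.001,0.116,0,0,0,1,-0.001,0.001,0.116,0,0,0,1,-0.001,0.001,0.116,0,0,0,1,-0.001,0.001,0.116,0,0,0,1,-0.001,0.001,0.116,0,0,0,1],
  "grip_force": 60
}}

```text
time_s: 15.65
eef_pos: [0.6164, 0.12, 0.064]
tcp_rot: [179.9, -0.0, 82.1]
contact_force: [-1.1, 0.5, 7.2]
opening: 0.0107
grip_force: 60.3
```

Emit:
{"op": "play_rows", "data": {
  "rows": [0,0,-0.003,0,0,0,1,0,0,-0.006,0,0,0,1,0,0,-0.009,0,0,0,1,0,0,-0.012,0,0,0,1,0,0,-0.015,0,0,0,1,0,0,-0.018,0,0,0,1,0,0,-0.021,0,0,0,1,0,0,-0.024,0,0,0,1,0,0,-0.024,0,0,0,1,0,0,-0.024,0,0,0,1]
}}

```text
time_s: 16.65
eef_pos: [0.6154, 0.1198, 0.0867]
tcp_rot: [-179.9, 0.0, 82.2]
contact_force: [0.4, -0.0, -7.4]
opening: 0.0112
grip_force: 59.0
```

Emit:
{"op": "play_rows", "data": {
  "rows": [0,0,-0.01,0,0,0,1,0,0,-0.025,0,0,0,1,0,0,-0.04,0,0,0,1,0,0,-0.055,0,0,0,1,0,0,-0.07,0,0,0,1,0,0,-0.085,0,0,0,1,0,0,-0.1,0,0,0,1,0,0,-0.115,0,0,0,1,0,0,-0.13,0,0,0,1,0,0,-0.14,0,0,0,1,0,0,-0.14,0,0,0,1,0,0,-0.14,0,0,0,1]
}}

```text
time_s: 17.85
eef_pos: [0.6158, 0.1199, 0.2273]
tcp_rot: [-180.0, 0.0, 82.2]
contact_force: [0.5, -1.1, -7.4]
opening: 0.0106
grip_force: 59.0
```

Emit:
{"op": "play_rows", "data": {
  "rows": [0,0,0,0,0,0,1,0,0,0,0,0,0,1,0,0,0,0,0,0,1,0,0,0,0,0,0,1,0,0,0,0,0,0,1,0,0,0,0,0,0,1]
}}

```text
time_s: 18.45
eef_pos: [0.616, 0.1199, 0.2272]
tcp_rot: [-180.0, 0.0, 82.1]
contact_force: [-0.2, 0.1, -7.2]
opening: 0.0104
grip_force: 59.0
```

Run:
```python
from h import *
from station import capture
go()
c=capture("side");crop(c,200,90,180,150,4,"pics/s3.png")
```

```text
18.45 [0.616  0.1199 0.2272] [-1.800e+02  1.000e-02  8.215e+01] [-0.2  0.1 -7.2] 0.010366423608819704 58.99781584739685
```

View pics/s3.png

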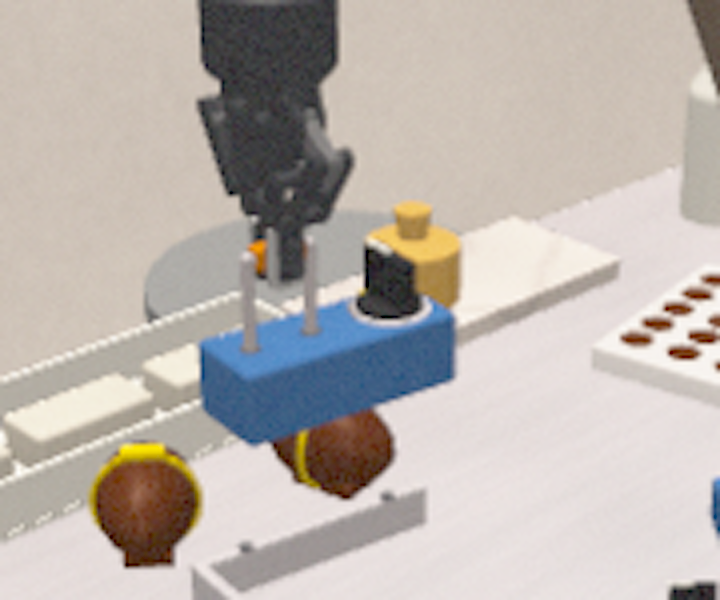

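The lock hangs level by its shackle. The legs at (250,300) and (310,285) are visibly extended, the underside is about 14 cm up, and the eggs are untouched.

```bash
python3 -c "
from station import env
print(env.finish_job())"
```

```text
the job is handed in; nothing more can be done
None
```

I handed the job in at about 18.5 s, but the hand-in call returned no verdict: the lock was set flush in the corner, its dial turned to the yellow mark and its shackle pulled open, and it now hangs level by the sleeve about 14 cm above the counter, with the arm never near the eggs, jar or bowl.

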